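# Stand a mounting plate upright against the angle plate

## Robot

A 7-joint arm with a two-finger parallel gripper is mounted at the origin on a cart in front of the work surface, level with it; the furniture and walls round the work are solid. World frame = base frame: x ahead of the robot, y to its left, z up, the work surface at z = 0. Lengths are in mm, angles in rad, forces in N, time in s.
With the tool pointing down it reaches from about 400 to 900 mm from the base axis. Payload 5.5 kg.
Tool frame: the origin (TCP) lies between the finger pads; the fingertips stand 22 mm ahead of it and the grasp point (between the pads) lies 3 mm ahead of it; z points along the fingers, y is the direction in which the jaws open and shut (so a half turn about z gives the same grasp; the last joint's range is limited). The gripper opens to 92 mm and grips with 3 to 60 N. Pads are 19 mm wide; open, the fingers measure 130 mm over their backs; the gripper's body (75 mm by 190 mm) begins 47 mm behind the grasp point.
Start: joints at [-0.884, 0.501, -0.427, 1.55, 0.221, 1.138, -0.21], TCP at [267.261, 592.513, 218.629] pointing down, gripper open.
Joint ranges: [-2.88, 2.88], [-0.31, 2.03], [-1.54, 1.56], [0.2, 2.42], [-1.41, 4.55], [0.19, 2.02], [-2.57, 2.57]. Speed limits (rad/s): [2.57, 2.57, 3.14, 3.14, 3.14, 3.14, 3.14].

## Interface

Orientations are given as a 3x3 rotation matrix whose columns are the frame's x, y, z axes.
In Python, from bench import * gives the robot as it stands. The module is installed in compiled form; this text tells all that it offers. Calls block until the motion is done:
- move_to(position, orientation): joint-space move of the TCP to a pose.
- move_l(position, ori=None, feed=150): straight line of the TCP; ori=None keeps the orientation; feed is the mean speed in mm/s.
- move_joints(angles): joint-space move.
- let_go() and close(squeeze=None): open the fingers fully, or close them until they stop; squeeze is the grip in N (None keeps the last).
- hold(seconds).
- solve_ik(position, orientation): joint angles nearest the present ones, or None.
- observe(): the state.
- grab_frame(name): name is "scene" or "top"; returns the picture (480x640x3 uint8, blue, green, red); there is no depth.
- camera_model(name): a dict with "fovy" (degrees; the focal length in pixels is half the picture's height over the tangent of half this angle, whatever the lens; pixels are square), "cx", "cy" (the principal point, pixels), "world_from_camera" (4x4, takes a point from camera to world coordinates). Camera axes: x right, y down, z forward; pixel columns grow to the right and rows downward; lengths in mm; the calibration is good to about 2 mm. A picture is of the moment at which its call begins. camera_model takes no time and is no camera call.
A pose or a line that the arm cannot do raises MotionError and nothing moves.
- job_done(): hands the job in, once; it reports no verdict.
The state is a dict: "time_s": time; "joints": joint angles; "qvel": joint speeds; "joint_efforts": joint torques, N m; "tcp_pos": TCP position; "tcp_rot": TCP orientation; "force": force on the tool from outside, world axes, zero at the start; "wrist_torque": the same for the moment, N m; "opening": finger opening in mm.
Only numpy, scipy, OpenCV 4.12 (cv2) and the standard library are available. Lean on these libraries where they do the work, as an engineer would, in place of code of your own. Each camera call takes 0.05 s, during which the arm holds its last target. There are 200 camera calls.

## Task

The mounting plate on the granite surface plate is to be measured standing up. Push it along the granite until its plain end (the end away from the holes) butts against the steel face of the angle plate, then tip it up about that end, without lifting that end off the granite, until it stands upright on it, holes at the top, with its broad face flat against the steel face. Let go, and leave the other things where they are.

Things in the scene. Friction and masses are not known exactly. Their poses are not given: they have to be found in the camera images.
- surface_plate: dark grey granite slab, 280 (x) x 240 (y) x 35 mm high, fixed on the desk. Origin at the centre of its underside, on the desk; z up; its top is 35 mm above the origin
- angle_plate: green cast angle plate with a ground steel front face, bolted down on the granite, does not move. Origin at the foot of the steel face, midway along it, level with the granite's top. The face lies in its y-z plane, 120 mm wide (y from -60 to +60 mm) and 45 mm high, and looks along its -x (roughly towards the robot); its ribbed base reaches 73 mm back along +x. z up
- mounting_plate: loose bare aluminium plate, 120 (its x) x 56 (y) x 20 mm thick (z), 0.25 to 0.5 kg, at first lying flat on the granite, plain end (+x) towards the angle plate, with a gap to it. Two 10 mm holes near the other end (-x), a 22 mm bore 18 mm from the middle towards them. Origin: centre of the underside as it first lies; z up. Once it stands, x points down and the face first uppermost is at the steel face
- plate_foot (a point): middle of the plain end's lower edge (as it lies at the start), 60 mm along +x from the plate's origin
- plate_toe (a point): middle of the plain end's upper edge (as it lies at the start), 60 mm along +x and 20 mm along +z from the plate's origin; it is the edge that meets the foot of the steel face once the plate stands
- plate_head (a point): middle of the holed end's lower edge (as it lies at the start), 60 mm along -x from the plate's origin. Gripped lightly (about 6 N) across its 56 mm width some 25 mm from this end, the plate can turn between the fingers as this end rises
- v_block: loose ground steel V-block, 45 x 40 x 36 mm, on the granite beside the angle plate; bystander. Origin at the centre of its underside
- objective_can: loose grey round can, 47 mm across, 52 mm high, on the desk right of the granite; bystander. Origin at the centre of its underside
- ring_gauge: loose steel ring, 46 mm across, 16 mm high, on the desk right of the granite; bystander. Origin at the centre of its underside

How it is judged:
By the outcome, as a careful person would: the job done as asked, in the order asked, and still so for the second after the job is handed in, with the robot touching nothing.
It also fails if it takes over 45 s, if anything falls off the work surface, if the arm or the gripper's body presses on something with over 40 N, if the wrist force passes 120 N, or if a joint passes its speed limit or range.

## Working session

There is one attempt and no reset: what is moved stays moved. The work goes in short steps, each a Python script; the robot and the scene stay as the last script left them, time stands still between calls to the robot, and variables do not carry over. Pictures are saved under pics/ and viewed, about 8 in all and at most 12, crops included, and the job is handed in when it is done.

```bash
mkdir -p pics; ls; python3 - <<'E'
from bench import *
import cv2
for n in("top","scene"):
    cv2.imwrite(f"pics/{n}0.png",grab_frame(n)); c=camera_model(n); print(n,c["fovy"],c["cx"],c["cy"]); print(c["world_from_camera"]); print([k for k in c])
s=observe();print(s["time_s"],s["tcp_rot"],s["opening"])
E
```

```text
pics
top 45.59985956839211 317.8274089808596 236.42421267611937
[[ 1.07406353e-03 -9.92215669e-01  1.24526752e-01  4.37647304e+02]
 [-9.99587462e-01  2.50879431e-03  2.86114060e-02 -1.53560974e+02]
 [-2.87010973e-02 -1.24506111e-01 -9.91803648e-01  1.07275058e+03]
 [ 0.00000000e+00  0.00000000e+00  0.00000000e+00  1.00000000e+00]]
['fovy', 'cx', 'cy', 'world_from_camera']
scene 50.520112387649604 326.60097951184486 241.43290793244626
[[ 7.30676382e-01 -4.44429041e-01  5.18261374e-01  5.50130029e+01]
 [-6.82580273e-01 -4.91118333e-01  5.41190312e-01 -6.62266447e+02]
 [ 1.40069707e-02 -7.49189970e-01 -6.62207063e-01  6.99744313e+02]
 [ 0.00000000e+00  0.00000000e+00  0.00000000e+00  1.00000000e+00]]
['fovy', 'cx', 'cy', 'world_from_camera']
0.1 [[-9.11569810e-01  4.11144666e-01 -7.38326657e-04]
 [ 4.11145327e-01  9.11568501e-01 -1.54541552e-03]
 [ 3.76459789e-05 -1.71231368e-03 -9.99998533e-01]] 92.1757610738191
```

View pics/top0.png

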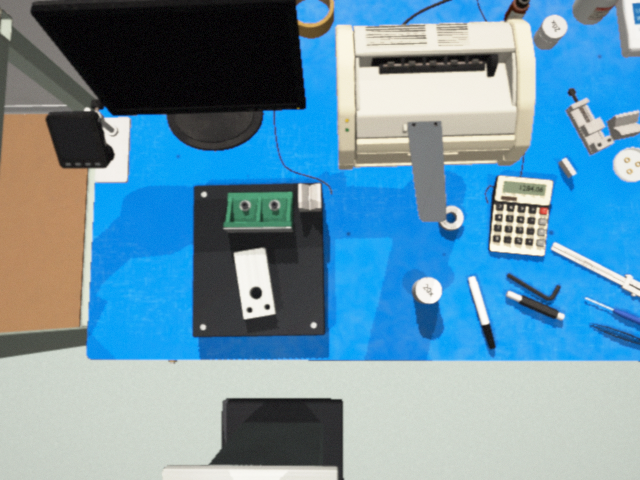

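View pics/scene0.png

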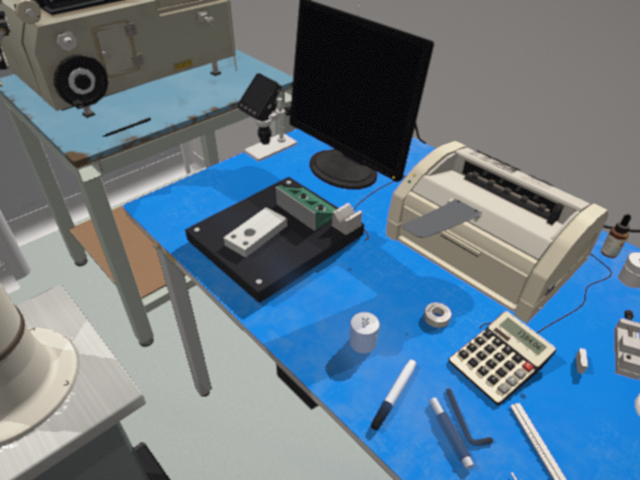

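```bash
python3 - <<'E'
import cv2
a=cv2.imread("pics/top0.png")[175:345,185:335]; cv2.imwrite("pics/tc.png",cv2.resize(a,None,fx=3.5,fy=3.5,interpolation=cv2.INTER_CUBIC))
a=cv2.imread("pics/scene0.png")[170:300,180:370]; cv2.imwrite("pics/sc.png",cv2.resize(a,None,fx=4,fy=4,interpolation=cv2.INTER_CUBIC))
E
```

```text
(no output)
```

View pics/tc.png

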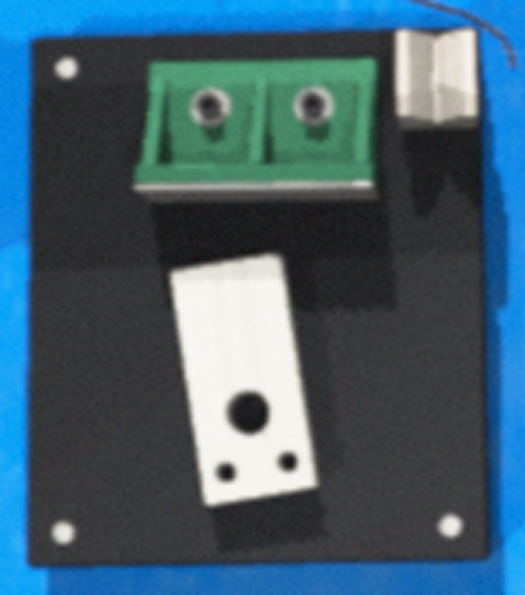

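View pics/sc.png

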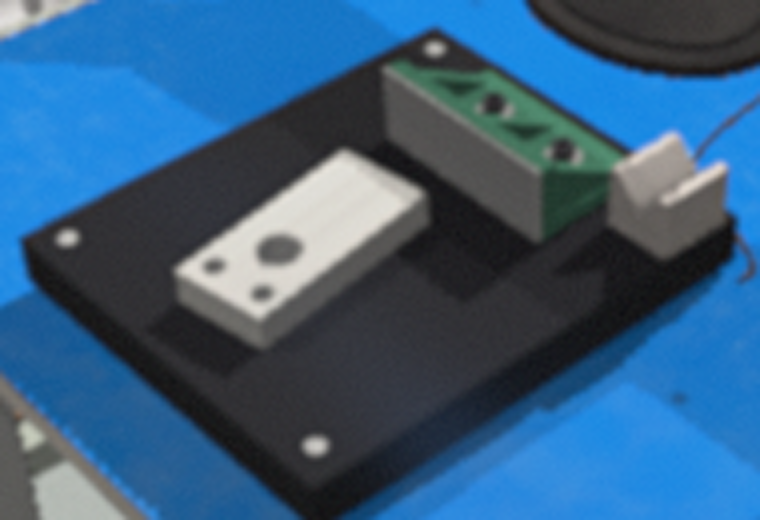

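```bash
cat > fit.py <<'E'
import numpy as np
from scipy.optimize import least_squares
from bench import camera_model
CM={n:camera_model(n) for n in("top","scene")}
def proj(n,P,d=0):
    c=CM[n];T=c["world_from_camera"];f=240/np.tan(np.radians(c["fovy"]/2))
    p=(np.asarray(P,float)-T[:3,3]-d)@T[:3,:3]
    return p[...,:2]/p[...,2:]*f+[c["cx"],c["cy"]]
def place(q,P):
    c,s=np.cos(q[2]),np.sin(q[2]);P=np.asarray(P,float)
    return np.c_[q[0]+c*P[:,0]-s*P[:,1],q[1]+s*P[:,0]+c*P[:,1],P[:,2]]
E
python3 - <<'E'
from fit import *
S=lambda a:(np.array(a)+.5)/4-.5+[180,170]
T=lambda a:(np.array(a)+.5)/3.5-.5+[185,175]
# obj: (index, local pts, cam, pix)
D=[(0,[[60,28,55],[60,-28,55],[-60,-28,55],[-60,28,55]],"top",T([[170,271],[280,254],[318,486],[206,506]])),
(0,[[-60,28,55],[60,28,55],[60,-28,55],[-60,-28,55],[-60,-28,35],[60,-28,35],[-60,28,35]],"scene",S([[176,271],[345,149],[429,196],[262,321],[262,348],[430,218],[176,296]])),
(1,[[0,60,80],[0,-60,80]],"top",T([[135,188],[376,185]])),
(1,[[0,60,80],[0,-60,80],[0,-60,35],[0,60,35]],"scene",S([[385,68],[541,172],[541,243],[388,137]])),
(2,[[120*0+140,120,35],[-140,120,35],[-140,-120,35]],"top",T([[32,38],[28,563],[489,556]])),
(2,[[-140,120,35],[140,120,35],[-140,-120,35]],"scene",S([[22,242],[435,28],[310,492]]))]
def res(v):
    q=v[:9].reshape(3,3);d=dict(top=v[9:12],scene=v[12:15])
    return np.concatenate([(proj(c,place(q[i],P),d[c])-x).ravel() for i,P,c,x in D]+[v[9:]/2*.7])
r=least_squares(res,np.r_[480,0,0,620,0,0,550,0,0,np.zeros(6)],loss="soft_l1",x_scale=np.r_[np.tile([10,10,.1],3),np.ones(6)])
np.set_printoptions(precision=3,suppress=True)
print(r.x[:9].reshape(3,3));print(r.x[9:])
v=r.x
for i,P,c,x in D: print(i,c,(proj(c,place(v[:9].reshape(3,3)[i],P),v[9:12] if c=="top" else v[12:])-x).round(2).tolist())
np.save("q.npy",v)
q=v[:9].reshape(3,3); c,s=np.cos(q[1,2]),np.sin(q[1,2]);R=np.array([[c,s],[-s,c]])
P=place(q[0],[[60,28,35],[60,-28,35],[-60,0,35]]);print("in angle frame",(P[:,:2]-q[1,:2])@R.T, q[0,2]-q[1,2])
E
```

```text
[[483.786 -10.512   0.167]
 [578.914 -18.319   0.013]
 [529.366 -14.493   0.019]]
[ 0.935 -0.11   1.147 -0.935  0.11   0.118]
0 top [[0.59, 0.1], [-0.2, -0.23], [-0.71, -0.17], [0.19, -0.64]]
0 scene [[-0.18, -0.2], [-0.09, 0.41], [-0.52, -0.78], [-0.67, -0.55], [0.31, 0.47], [-0.39, 1.35], [1.05, 1.29]]
1 top [[0.32, 0.01], [-0.73, -0.2]]
1 scene [[-0.09, 0.17], [-0.06, 0.32], [-0.03, 0.07], [0.26, 0.11]]
2 top [[0.0, -0.84], [-0.27, 1.17], [0.85, 0.91]]
2 scene [[-1.25, -1.36], [0.45, -1.27], [1.05, -0.17]]
in angle frame [[ -40.015   45.901]
 [ -31.437   -9.438]
 [-154.31    -0.15 ]] 0.15378253079265441
```

```bash
cat > h.py <<'E'
from fit import *
from bench import *
q=np.load("q.npy")[:9].reshape(3,3); YA=.015
ca,sa=np.cos(YA),np.sin(YA)
def R(yaw):
    c,s=np.cos(yaw),np.sin(yaw); return np.array([[-c,-s,0],[-s,c,0],[0,0,-1.]])
def W(x,y,z):  # angle frame -> world, z above granite
    return np.array([q[1,0]+ca*x-sa*y,q[1,1]+sa*x+ca*y,35+z])
def st(t=""):
    s=observe();f=s["force"];d=s["tcp_pos"]-W(0,0,0)
    print(t,"t%.2f"%s["time_s"],"A",np.round([ca*d[0]+sa*d[1],-sa*d[0]+ca*d[1],d[2]],1),"F",np.round(f,1),"op %.1f"%s["opening"],flush=True); return s
E
python3 - <<'E'
from h import *
g=place(q[0],[[-35,0,59]])[0]
move_to(g+[0,0,80],R(q[0,2])); st("above")
move_l(g,feed=120); st("down")
close(12); s=st("grip")
move_l(W(-100,0,24),R(YA),feed=60); st("near")
f0=st()["force"]
for i in range(12):
    move_l(W(-99+i,0,24),feed=30); s=st()
    if s["force"][0]-f0[0]<-4: break
cv=__import__("cv2"); im=grab_frame("scene")[170:300,180:370]; cv.imwrite("pics/p1.png",cv.resize(im,None,fx=4,fy=4,interpolation=2))
E
```

```text
above t2.38 A [-129.2    4.7  104.1] F [-0.2  0.2  1.7] op 91.9
down t3.20 A [-129.1    4.1   24.4] F [ 1.   0.3 -0.1] op 91.8
grip t4.63 A [-129.6    3.9   24. ] F [ 0.2 -0.8 -0. ] op 0.4
near t5.28 A [-1.005e+02  1.000e-01  2.380e+01] F [ 0.1  0.4 -0.3] op 0.5
 t5.28 A [-1.005e+02  1.000e-01  2.380e+01] F [ 0.1  0.4 -0.3] op 0.5
 t5.53 A [-99.2   0.   24. ] F [-0.1 -0.   0.3] op 0.3
 t5.78 A [-98.   -0.   24.1] F [-0.4 -0.4  0.2] op 0.6
 t6.03 A [-96.9  -0.   24. ] F [-0.1 -0.1  0. ] op 0.3
 t6.28 A [-95.9   0.   24. ] F [ 0.1  0.  -0.3] op 0.4
 t6.53 A [-94.9  -0.   24. ] F [ 0.5 -0.2  1.1] op 0.6
 t6.78 A [-93.9   0.   24. ] F [0.1 0.5 0.4] op 0.7
 t7.03 A [-92.9   0.   24. ] F [-0.   0.2 -1. ] op 0.7
 t7.28 A [-91.9   0.   24. ] F [ 0.1 -0.3  0.9] op 0.2
 t7.53 A [-90.9   0.   24. ] F [-0.  -0.6  0.9] op 0.5
 t7.78 A [-89.9  -0.   24. ] F [-0.1 -0.4  0.6] op 0.4
 t8.03 A [-88.9  -0.   24. ] F [-0.4  0.5 -0.4] op 0.7
 t8.28 A [-87.9   0.   24. ] F [ 0.3 -0.1 -0.5] op 0.5
```

View pics/p1.png

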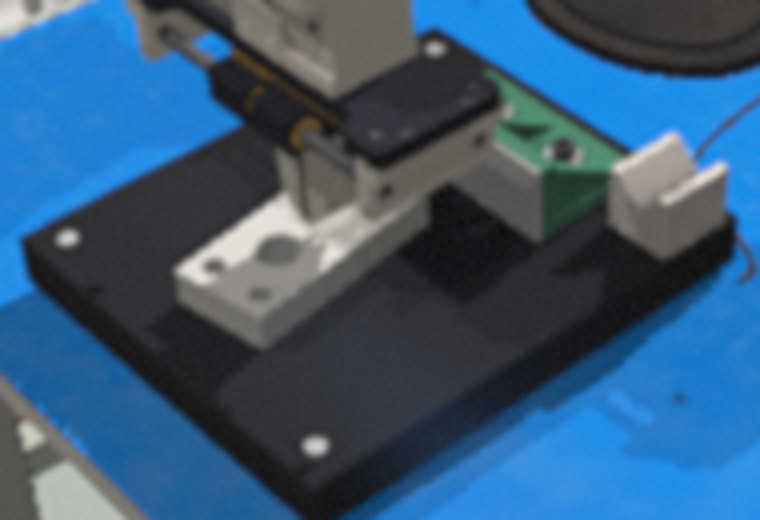

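```bash
python3 - <<'E'
from h import *
import cv2
s=observe();p=s["tcp_pos"];z=s["tcp_rot"][:,2];y=s["tcp_rot"][:,1];print(p,z)
for n,o,k in(("top",[185,175],3.5),("scene",[180,170],4)):
    im=grab_frame(n);h=(170,150) if n=="top" else (130,190)
    im=cv2.resize(im[o[1]:o[1]+h[0],o[0]:o[0]+h[1]],None,fx=k,fy=k,interpolation=2)
    for P,c in((p,(0,0,255)),(p+22*z,(0,255,0)),(p+22*z+46*y,(255,0,255)),(p+22*z-46*y,(255,255,0)),(p-44*z,(0,255,255))):
        u=(proj(n,P)-o+.5)*k-.5;print(n,u.round());cv2.circle(im,tuple(int(a) for a in u),4,c,1)
    cv2.imwrite(f"pics/chk_{n}.png",im)
a=cv2.imread("pics/chk_top.png");b=cv2.imread("pics/chk_scene.png")
b=cv2.resize(b,(380,260))
c=np.zeros((595,800,3),np.uint8);c[:,:0]=0;a=cv2.resize(a,(400,453));c[:453,:400]=a;c[:260,410:790]=b;cv2.imwrite("pics/chk.png",c)
E
```

```text
[490.92541612 -19.65170643  58.98875692] [-3.47525483e-05 -4.55859713e-06 -9.99999999e-01]
top [260. 361.]
top [266. 363.]
top [178. 365.]
top [354. 362.]
top [248. 356.]
scene [325. 228.]
scene [328. 262.]
scene [271. 218.]
scene [387. 307.]
scene [318. 157.]
```

View pics/chk.png

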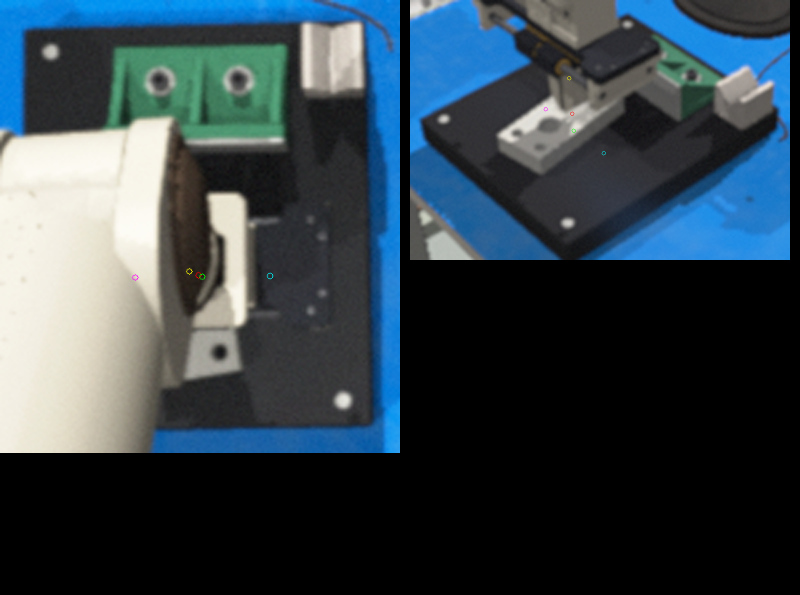

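```bash
python3 - <<'E'
from h import *
import cv2
g=place(q[0],[[-35,0,59]])[0]
move_l(W(-88,0,60),feed=150);let_go();move_l(g+[0,0,30],R(q[0,2]),feed=150);s=st()
im=grab_frame("scene");o=[200,150];im=cv2.resize(im[150:270,200:350],None,fx=5,fy=5,interpolation=2)
p=s["tcp_pos"];z=s["tcp_rot"][:,2];y=s["tcp_rot"][:,1]
for P,c in((p,(0,0,255)),(p+22*z,(0,255,0)),(p+22*z+46*y,(255,0,255)),(p+22*z-46*y,(255,255,0)),(p-44*z,(0,255,255))):
    u=(proj("scene",P)-o+.5)*5-.5;print(u.round());cv2.circle(im,tuple(int(a) for a in u),4,c,1)
cv2.imwrite("pics/o.png",im)
E
```

```text
t10.72 A [-128.9    3.9   54.3] F [-0.4 -0.1  0. ] op 92.1
[208. 365.]
[214. 410.]
[129. 362.]
[302. 459.]
[196. 272.]
```

View pics/o.png

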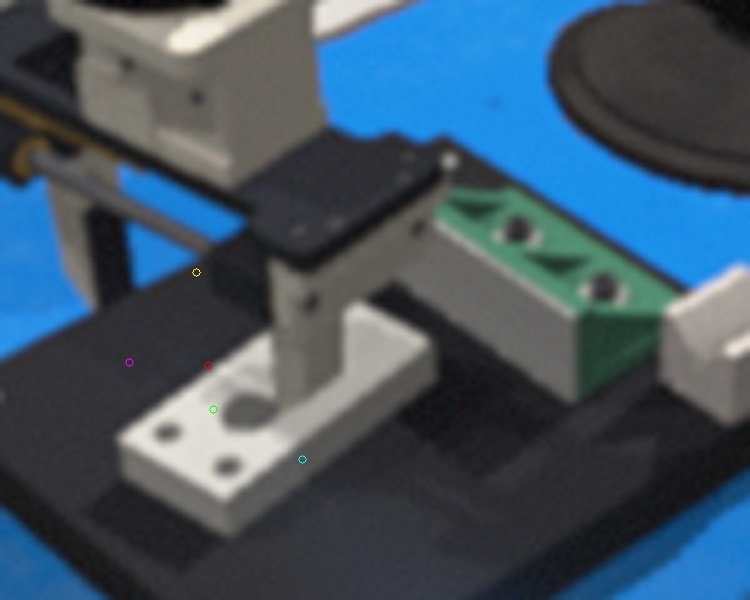

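```bash
python3 - <<'E'
from h import *
g=place(q[0],[[-35,0,0]])[0]
ok=False
for z in [74,62,54,48,44,42,40,38,36,35,34,33,32,31,30,29,28,27,26]:
    move_l(g+[0,0,z],feed=80); f=observe()["force"]
    if np.linalg.norm(f)>4: ok=True;break
s=st("touch"); print(s["tcp_pos"],ok)
if ok and s["tcp_pos"][2]<45:
    move_l(s["tcp_pos"]*[1,1,0]+[0,0,z+2],feed=40); close(10); st("grip")
    print(observe()["wrist_torque"])
E
```

```text
touch t15.41 A [-129.4    4.    -7.8] F [-0.7 -0.7  4.4] op 91.6
[449.4586213  -16.29998053  27.21668236] True
grip t16.32 A [-129.5    3.8   -6. ] F [ 0.  -0.2 -1.6] op 56.1
[-0.0114394  -0.03382614 -0.07287122]
```

```bash
python3 - <<'E'
from h import *
import cv2
z=-6
move_l(W(-101,0,z),R(YA),feed=60); f0=st("near")["force"]
for i in range(14):
    move_l(W(-99.5+1.5*i,0,z),feed=30); s=observe()
    if s["force"][0]-f0[0]<-5: break
s=st("butt"); print(s["wrist_torque"],i)
im=grab_frame("scene"); im=cv2.resize(im[150:270,200:350],None,fx=5,fy=5,interpolation=2)
cv2.imwrite("pics/b.png",im); cv2.imwrite("pics/b_top.png",grab_frame("top"))
E
```

```text
near t16.94 A [-101.     0.    -6.2] F [ 0.3  0.1 -2.9] op 56.1
butt t18.19 A [-95.8   0.   -6.3] F [-6.6 -0.3  4.2] op 56.0
[0.11170054 1.42682508 0.06380745] 4
```

View pics/b.png

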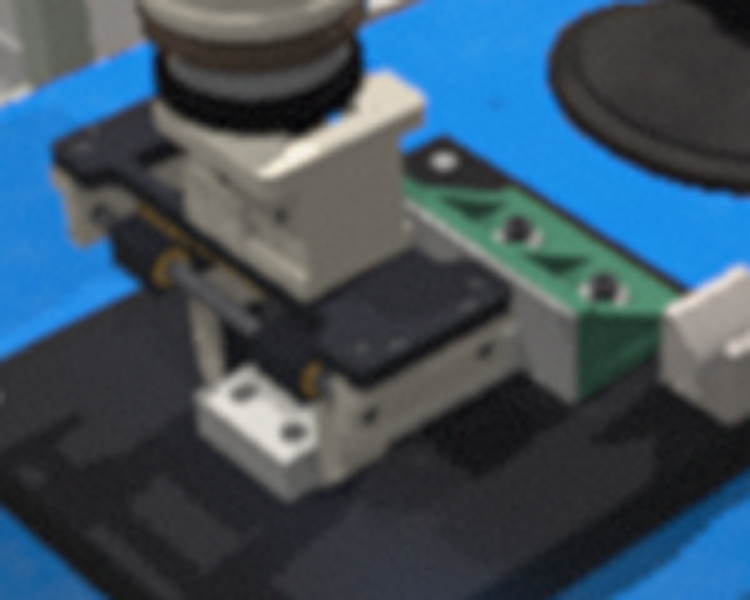

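```bash
python3 - <<'E'
from h import *
import cv2
L=95.8
def path(t): return W(-L*np.cos(t)-9*np.sin(t)+.5,0,L*np.sin(t)+11*np.cos(t)-17)
print(solve_ik(path(np.pi/2),R(YA)) is not None)
close(6); st("light")
for a in [4,8,14,21,28,35,42,49,56,63,70,77,82,86,90]:
    move_l(path(np.radians(a)),feed=60); s=st(a)
    if np.linalg.norm(s["force"])>20: print("stop");break
im=grab_frame("scene"); im=cv2.resize(im[110:250,200:380],None,fx=4,fy=4,interpolation=2)
cv2.imwrite("pics/u.png",im)
E
```

```text
True
light t18.51 A [-95.9  -0.   -6.4] F [-6.5  0.   3. ] op 55.8
4 t18.77 A [-95.9   0.1   1. ] F [-3.3  1.2 -0.9] op 55.8
8 t19.03 A [-95.6   0.1   7.6] F [-3.6  0.9 -0.7] op 56.1
14 t19.34 A [-94.3  -0.   17.4] F [-2.4  0.8  0.8] op 56.2
21 t19.68 A [-91.5  -0.1  28.2] F [-1.9 -0.5 -0.5] op 55.4
28 t20.01 A [-87.5  -0.   38.2] F [-0.9  0.1  0.6] op 56.0
35 t20.33 A [-82.4  -0.   47.5] F [-0.9  0.8 -0.5] op 56.2
42 t20.66 A [-76.    0.   55.8] F [-1.5  0.3  0.2] op 56.2
49 t20.98 A [-68.4   0.   63. ] F [-0.7  0.7  0.4] op 55.9
56 t21.31 A [-59.7  -0.   69. ] F [0.  0.2 0.4] op 56.0
63 t21.63 A [-49.9  -0.   73.8] F [-1.3  0.5 -0.5] op 55.8
70 t21.97 A [-39.5   0.   77.1] F [-0.1 -0.7  0.5] op 55.9
77 t22.30 A [-28.6   0.   79. ] F [ 0.8 -0.4 -0.4] op 56.1
82 t22.58 A [-20.8   0.   79.5] F [ 0.2 -0.1  0.7] op 56.0
86 t22.84 A [-14.4   0.   79.4] F [1.  0.1 1. ] op 56.4
90 t23.10 A [-7.8  0.  78.9] F [ 0.5 -0.6  0.3] op 55.9
```

View pics/u.png

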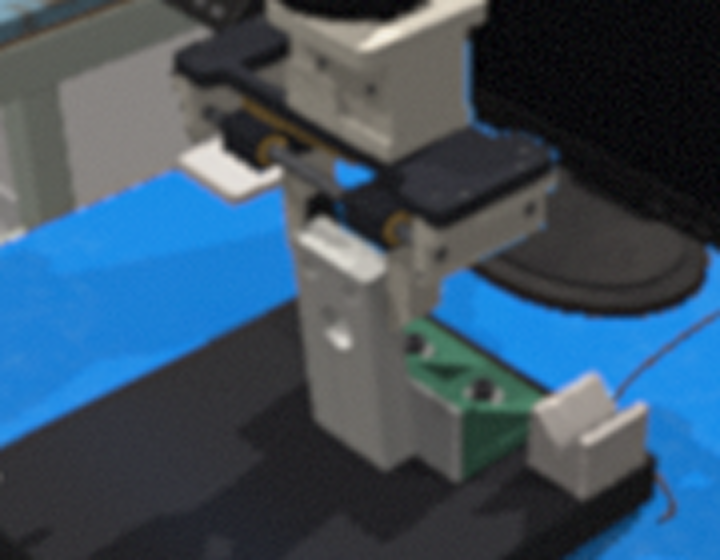

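```bash
python3 - <<'E'
from h import *
d=np.load("q.npy")[12:15]
for x in(-20,0):
  for y in(28,-28):
    for z in(0,120): print(x,y,z,((proj("scene",W(x,y,z),d)-[200,110]+.5)*4-.5).round())
print(((proj("scene",W(0,-60,0),d)-[200,110]+.5)*4-.5),((proj("scene",W(0,-60,45),d)-[200,110]+.5)*4-.5))
E
```

```text
-20 28 0 [319. 421.]
-20 28 120 [307. 226.]
-20 -28 0 [389. 471.]
-20 -28 120 [383. 275.]
0 28 0 [348. 404.]
0 28 120 [338. 211.]
0 -28 0 [419. 454.]
0 -28 120 [415. 258.]
[461.05014732 483.16647157] [460.936228   413.18509481]
```

```bash
python3 - <<'E'
from h import *
import cv2
let_go(); st("open")
p=observe()["tcp_pos"]; move_l(p+[0,0,50],feed=100); st("up")
move_l(p+[-150,0,70],feed=200); st("back")
im=grab_frame("scene");o=grab_frame("top")
cv2.imwrite("pics/v_s.png",im);cv2.imwrite("pics/v_t.png",o)
a=cv2.resize(im[140:240,250:350],None,fx=4,fy=4,interpolation=2);b=cv2.resize(o[180:280,215:315],None,fx=4,fy=4,interpolation=2)
cv2.imwrite("pics/v.png",np.hstack([a,b]))
d=np.load("q.npy")[9:15]
for x in(-20,0):
  for y in(28,-28):
    for z in(0,120): print(x,y,z,((proj("scene",W(x,y,z),d[3:])-[250,140]+.5)*4-.5).round(),((proj("top",W(x,y,z),d[:3])-[215,180]+.5)*4-.5+[400,0]).round())
E
```

```text
open t23.92 A [-8.5 -0.  78.8] F [ 1.2 -0.8 -0.2] op 91.9
up t24.57 A [ -8.7   0.  128.6] F [ 0.5  0.5 -0. ] op 91.6
back t25.48 A [-157.3    2.3  148.9] F [ 0.   0.4 -0.4] op 92.1
-20 28 0 [119. 301.] [523. 251.]
-20 28 120 [107. 106.] [478. 217.]
-20 -28 0 [189. 351.] [645. 249.]
-20 -28 120 [183. 155.] [615. 215.]
0 28 0 [148. 284.] [524. 208.]
0 28 120 [138.  91.] [478. 168.]
0 -28 0 [219. 334.] [645. 205.]
0 -28 120 [215. 138.] [615. 166.]
```

View pics/v.png

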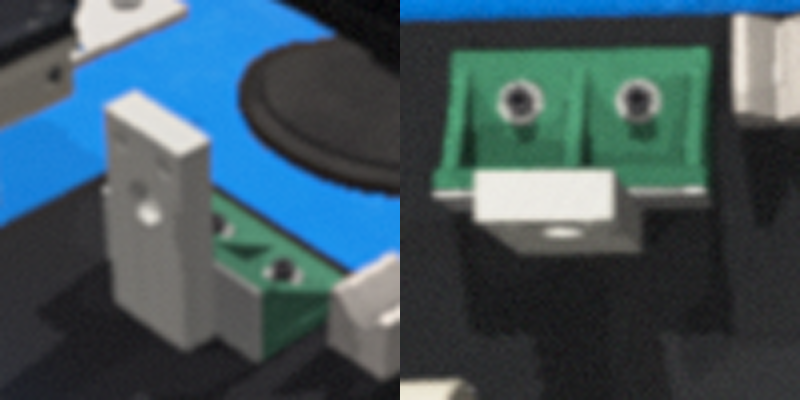

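```bash
cat > press.py <<'E'
from h import *
import cv2
ph=np.radians(50)
y=np.array([-sa,ca,0]);z=np.array([np.sin(ph)*ca,np.sin(ph)*sa,-np.cos(ph)])
T=np.c_[np.cross(y,z),y,z]
a=solve_ik(W(-120,1,70),T);b=solve_ik(W(-62,1,10),T)
print(a,b,observe()["joints"])
assert a is not None and b is not None and np.abs(np.array(a)-observe()["joints"]).max()<1.6
close(5); move_to(W(-120,1,70),T); st("tilt"); move_l(W(-62,1,10),feed=120); hold(.1); f0=st("low")["force"]
for i in range(26):
    x=-60+2*i
    move_l(W(x,1,10),feed=40); s=observe(); f=s["force"]-f0
    if f[0]<-4 or np.linalg.norm(f)>8: break
s=st("press %d"%x); print(f)
cv2.imwrite("pics/pr_s.png",grab_frame("scene"));cv2.imwrite("pics/pr_t.png",grab_frame("top"))
E
python3 press.py
```

```text
None None [ 0.06939699  0.10801822 -0.09491207  2.13663931  0.01292042  0.89686691
  1.55291977]Traceback (most recent call last):
  File "press.py", line 8, in <module>
    assert a is not None and b is not None and np.abs(np.array(a)-observe()["joints"]).max()<1.6
           ^^^^^^^^^^^^^^^^^^^^^^^^^^^^^^^^^^^^^^^^^^^^^^^^^^^^^^^^^^^^^^^^^^^^^^^^^^^^^^^^^^^^^
AssertionError
```

```bash
python3 - <<'E'
from h import *
y=np.array([-sa,ca,0])
for d in (20,25,28,30,33,36,40,45):
    ph=np.radians(d);z=np.array([np.sin(ph)*ca,np.sin(ph)*sa,-np.cos(ph)]);T=np.c_[np.cross(y,z),y,z]
    r=[solve_ik(W(*p),T) for p in((-120,1,70),(-90,1,40),(-62,1,10),(-40,1,10),(-20,1,10),(-20,1,0))]
    r2=[solve_ik(W(*p),T*[-1,-1,1]) for p in((-120,1,70),(-62,1,10),(-20,1,10))]
    print(d,[x is not None for x in r],[x is not None for x in r2], None if r[2] is None else np.round(r[2],2))
E
```

```text
20 [True, True, True, True, True, True] [True, True, True] [ 0.36  0.4  -0.43  2.31  0.97  0.19  0.65]
25 [False, False, True, True, True, True] [False, True, True] [ 0.91  0.65 -1.08  2.36  1.7   0.53  0.07]
28 [False, False, False, True, True, True] [False, False, True] None
30 [False, False, False, True, True, True] [False, False, True] None
33 [False, False, False, False, True, True] [False, False, True] None
36 [False, False, False, False, True, True] [False, False, True] None
40 [False, False, False, False, False, False] [False, False, False] None
45 [False, False, False, False, False, False] [False, False, False] None
```

```bash
cat > press.py <<'E'
from h import *
import cv2
Z=58
move_l(W(-11.5,1,128),R(YA),feed=200); move_l(W(-11.5,1,Z),feed=120); st("down")
close(15); f0=st("grip")["force"]
for i in range(8):
    x=-10.5+i
    move_l(W(x,1,Z),feed=30); s=observe(); f=s["force"]-f0
    if f[0]<-5: break
s=st("press %.1f"%x); print(f,s["wrist_torque"])
let_go(); st("open"); p=observe()["tcp_pos"]; move_l(p+[0,0,75],feed=120); move_l(p+[-150,0,90],feed=250); st("back")
im=grab_frame("scene");o=grab_frame("top")
a=cv2.resize(im[140:240,250:350],None,fx=4,fy=4,interpolation=2);b=cv2.resize(o[180:280,215:315],None,fx=4,fy=4,interpolation=2)
cv2.imwrite("pics/w.png",np.hstack([a,b]))
A=cv2.imread("pics/v_t.png")[215:262,225:290];B=o[215:262,225:290]
v=cv2.cvtColor;print("shift top px",cv2.phaseCorrelate(v(A,6).astype(np.float32),v(B,6).astype(np.float32)))
E
python3 press.py
```

```text
down t27.20 A [-11.1   1.   58.6] F [ 0.3  0.1 -0.1] op 92.2
grip t27.86 A [-11.4   0.8  58.2] F [-0.9 -0.6  1.2] op 56.1
press -8.5 t28.61 A [-10.8   0.7  58.1] F [-8.4 -1.   9.7] op 56.1
[-7.52166357 -0.41666064  8.48617922] [-0.29955     1.78212989 -0.21656977]
open t29.38 A [-8.5  1.  58. ] F [ 0.2 -0.4  0.2] op 92.0
back t30.90 A [-157.1    3.3  148.2] F [-0.1  0.1  0.4] op 91.8
shift top px ((-0.12187311619896946, 0.004866539412379467), 1.0040478971269395)
```

View pics/w.png

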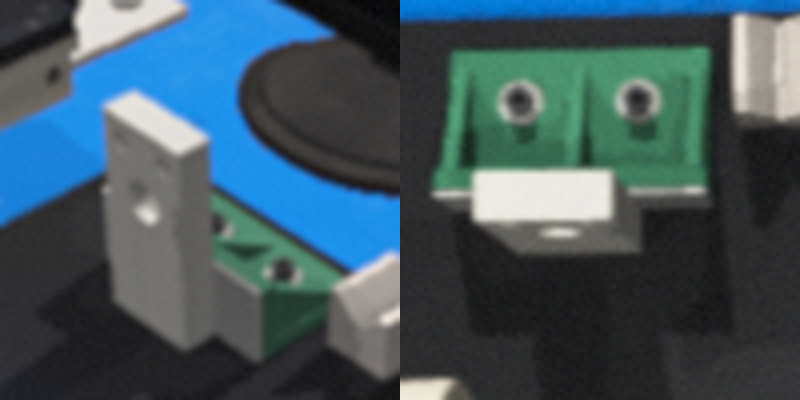

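```bash
python3 - <<'E'
from bench import *
s=observe();print(s["time_s"],s["force"]);job_done()
E
```

```text
31.0 [-0.13418581 -0.24857037 -0.85865645]
the job is handed in; nothing more can be done
```

I handed the job in at 31.0 s. The mounting plate was standing upright on its plain end, holes at the top, against the steel face, with the gripper open and clear of it.

**What I did**
- **Push:** I gripped the plate across its width near the holed end and slid it along the granite until it butted against the steel (about 6.6 N).
- **Tip:** I eased the grip to 6 N and tipped the plate up along an arc, keeping its plain end on the granite. Forces stayed within a few newtons.
- **Release and seat:** I let go, then re-gripped it and pressed it towards the face. The press met firm resistance within about 0.6 mm, peaking around 13 N. I then let go again and backed off.

**Last checks**
- **Against the face:** The plate moved less than 0.15 pixel in the top picture between the two releases, so it was already against the face. It stood on its own in both views.
- **Bystanders:** The V-block looked unmoved in the last pictures. The can and ring gauge were out of frame there, but the arm never went near them.

**What disagreed or failed**
- **Tool height:** The fingers sat about 30 mm higher than the reported tool position implied. My first grip closed above the plate without moving it, so I found the true height by touching the granite.
- **Seating check:** The pictures put the plate about 1–2 mm away from the face. That is within the calibration error, and the force check showed contact, so I trusted the force.
- **Seating press:** I meant to press low on the plate with a tilted tool, but the arm could not reach that pose. The press was made above the top of the steel face instead.

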